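# Seat the tube block and lock the cover on a bench shaker

## Robot

A 7-joint arm with a two-finger parallel gripper is mounted at the origin on the work surface. World frame = base frame: x ahead of the robot, y to its left, z up, the work surface at z = 0. Lengths are in m, angles in rad, forces in N, time in s.
With the tool pointing down it reaches from about 0.425 to 0.875 m from the base axis. Payload 4.7 kg.
Tool frame: the origin (TCP) lies midway between the tips of the shut fingers; the grasp point (between the pads) lies 19 mm behind it; x points along the fingers, z is the direction in which the jaws open and shut, and the axes are right-handed (so a half turn about x gives the same grasp; the last joint's range is limited). The gripper opens to 87 mm and grips with 3 to 60 N. Pads are 19 mm wide; open, the fingers measure 117 mm over their backs; the gripper's body (75 mm by 190 mm) begins 51 mm behind the grasp point.
Start: joints at [-1.233, 0.321, -0.07, 1.45, 0.023, 1.371, -0.057], TCP at [0.207, 0.616, 0.223] pointing down, gripper open.
Joint ranges: [-2.86, 2.86], [-0.3, 2.09], [-1.38, 1.24], [0.06, 2.45], [-1.56, 4.7], [0.09, 2.05], [-2.69, 2.69]. Speed limits (rad/s): [2.57, 2.57, 3.14, 3.14, 3.14, 3.14, 3.14].

## Interface

Orientations are given as a rotation vector (axis times angle).
In Python, from bench import ctrl, vision, close_job gives the robot as it stands. The module is installed in compiled form; this text tells all that it offers.
- The arm moves only by the tool servo_tool, never from a script. Its argument "commands" is a list that holds one entry, the list of rows, each a list of 7 numbers: the turn, a rotation vector about the tool's x, y, z in degrees, then the shift along the tool's x, y, z in mm, then the finger opening in mm, from 0 to 87. In form: [[[wx, wy, wz, x, y, z, grip], ...]]. A call has 1 to 5 rows; each row is the pose to reach, as a shift and turn from the pose commanded when the call began, along the tool's axes at that moment; what a row does not reach only later rows make up. A row lasts 1/8 s, in which the tool goes at most 62.5 mm and 10.7 degrees, less where a joint would pass 70% of its speed; a pose out of reach is approached as far as the arm can. A call with a gripper value outside its range is refused whole. The fingers move at their own pace and stop on an object; "newtons" is the grip in N (left out, the last holds). Time passes only in rows, so rows that repeat a pose let the fingers close. It gives the time, the measured TCP pose, the force and the opening at its end, in the units of the state.
- ctrl.get_state(): the state, without advancing time (a new reading comes with each control period).
- vision.get_image(name): name is "scene" or "top"; returns the picture (384x512x3 uint8, red, green, blue); there is no depth.
- vision.camera_info(name): a dict with "fov_y" (degrees; the focal length in pixels is half the picture's height over the tangent of half this angle, whatever the lens; pixels are square), "cx", "cy" (the principal point, pixels), "pose" (4x4, takes a point from camera to world coordinates). Camera axes: x right, y down, z forward; pixel columns grow to the right and rows downward; lengths in m; the calibration is good to about 2 mm. A picture is of the moment at which its call begins. camera_info takes no time and is no camera call.
- close_job(): hands the job in, once; it reports no verdict.
The state is a dict: "time": time; "joint_positions": joint angles; "qd": joint speeds; "joint_torque": joint torques, N m; "position": TCP position; "tool_rot": TCP orientation; "ft_force": force on the tool from outside, world axes, zero at the start; "torque": the same for the moment, N m; "grip_width": opening from 0.0 (shut) to 1.0 (fully open).
Only numpy, scipy, OpenCV 4.12 (cv2) and the standard library are available. Lean on these libraries where they do the work, as an engineer would, in place of code of your own. Each camera call takes 0.05 s, during which the arm holds its last target. There are 200 camera calls.

## Task

Get the block shaker ready: seat the keyed tube block fully home in its well, then angle the cover's tongue into the groove under the lip and gently lower the cover, without letting it drop, until it lies flat on the deck around the block's grip bar. Let go, and leave the other things on the bench where they are.

Things in the scene. Friction and masses are not known exactly. Their poses are not given: they have to be found in the camera images.
- shaker: Bench block shaker, fixed: white, aluminium deck x -98 to +84, y +-69 mm. Origin on the bench under the deck, x points away from its low console (x -136 to -98, 50 mm high), z up. Deck top (ledge) at z 61 mm, with a well in it. A rim 8 mm high (top z 69) bounds the recess on the ledge at y +-57 and x +72; a lip (x -98 to -72, z 71 to 77) overhangs it on the console side.
- well (a point): Centre of the well's floor (shaker x -24, y 0, z 30 mm), axes as the shaker's. The well is rectangular, 63 (x) x 69 (y) mm, 31 mm deep from the ledge, with a key slot 14 mm wide (y) cut 7.5 mm further into the middle of its +x wall.
- groove (a point): Middle of the groove's mouth at ledge height (shaker x -72, y 0, z 61 mm), axes as the shaker's. The groove lies under the lip: 10 mm high (z 61 to 71), 14 mm deep towards -x (back wall at shaker x -86), 114 mm long along y.
- block: Loose aluminium tube block, 60 (x) x 66 (y) x 30 mm high, 0.28 to 0.46 kg, starts upright on the bench. Origin: centre of the 60 x 66 underside. A key rib 10 mm wide (y) stands 6 mm out of the middle of its +x side, from z 5 to 30. The lowest 5 mm are 2 mm smaller all round (lead-in). A grip bar 16 (x) x 40 (y) x 30 mm high stands on its centre.
- block_bar (a point): Centre of the top of the block's grip bar, 60 mm above the block's underside; pinch it across its 16 mm (block x). Fingers beside it may go down to the block's top (z 30); in the well the lip is 40 mm from the bar.
- cover: Loose grey cover board 140 (x) x 110 (y) x 8 mm, 0.2 to 0.33 kg, starts flat on the bench, tongue along its -x edge. Origin: underside, centre of the 140 x 110 board. A window x -56 to +4, y +-30 lets the block's bar stand through. In place its origin is at shaker x 0, y 0, z 61 mm, axes parallel, 2 mm play each way in x and y. It cannot go in level.
- cover_rib (a point): Centre of the top of the cover's grip rib (cover x +52, z 38 mm). The rib is 14 (x) x 60 (y) mm and stands 30 mm over the board's top; pinch it across its 14 mm (cover x).
- tongue (a point): Middle of the tongue's tip at the underside (cover x -82, y 0, z 0). The tongue is 12 mm long (x), 90 mm wide, 5 mm thick, level with the underside. With the cover tilted 5 to 25 degrees, tongue edge low, about 15 best, it slides into the groove.
- reagent_bottle: Bystander: capped amber bottle, 72 mm across, 160 mm tall. Origin: centre of the underside.
- tube_rack: Bystander: blue rack of capped tubes, 100 x 60 x 76 mm. Origin: centre of the underside.
- dishes: Bystander: stack of two clear dishes, 90 mm across, 30 mm tall. Origin: centre of the underside.
- tip_box: Bystander: white box with orange lid, 122 x 82 x 70 mm. Origin: centre of the underside.
- beaker: Bystander: open glass cup, 68 mm across, 85 mm tall. Origin: centre of the underside.
- timer: Bystander: small flat grey timer, 70 x 60 x 22 mm. Origin: centre of the underside.
Things that resemble listed ones, but are neither listed nor needed, are in the scene too. Leave any yellow look-alike of the cover alone.

How it is judged:
By the outcome, as a careful person would: the job done as asked, in the order asked, and still so for the second after the job is handed in, with the robot touching nothing.
It also fails if it takes over 62 s, if anything falls off the work surface, if the arm or the gripper's body presses on something with over 40 N, if the wrist force passes 120 N, or if a joint passes its speed limit or range.

## Working session

There is one attempt and no reset: what is moved stays moved. The work goes in short steps, Python scripts to look and compute and a tool call to move; the robot and the scene stay as the last step left them, time stands still between calls to the robot, and variables do not carry over. Pictures are saved under pics/ and viewed, about 8 in all and at most 12, crops included, and the job is handed in when it is done.

Besides the shell and the picture viewer there is one more tool, called after "Call:" as name(argument=value, ...), one argument or row to a line, values as JSON. servo_tool: Moves the arm, as the interface text tells. Its arguments: {"type":"object","properties":{"commands":{"type":"array"},"newtons":{"type":"number"}},"required":["commands"]}

```bash
mkdir -p pics; python3 - <<'E'
from bench import ctrl, vision
import cv2, numpy as np
for n in("scene","top"):
    im=vision.get_image(n); cv2.imwrite(f"pics/{n}0.png",cv2.resize(im[:,:,::-1],(800,600),interpolation=cv2.INTER_CUBIC)); np.save(f"pics/{n}0.npy",im)
    c=vision.camera_info(n); print(n,c["fov_y"],c["cx"],c["cy"]);print(np.round(c["pose"],4), {k:v for k,v in c.items() if k not in("fov_y","cx","cy","pose")})
s=ctrl.get_state();print({k:np.round(v,3) for k,v in s.items()})
E
```

```text
scene 42.67186858254448 259.7589569245685 189.80129780975696
[[ 0.1358  0.6609 -0.7381  1.4443]
 [ 0.9906 -0.1047  0.0885 -0.1213]
 [-0.0188 -0.7432 -0.6689  0.8934]
 [ 0.      0.      0.      1.    ]] {}
top 56.150569941175355 253.42410788046087 189.42063806024558
[[ 0.0098 -0.9938  0.1104  0.4416]
 [-0.9999 -0.0104 -0.0051 -0.0065]
 [ 0.0062 -0.1103 -0.9939  0.9871]
 [ 0.      0.      0.      1.    ]] {}
{'time': np.float64(0.1), 'joint_positions': array([-1.233,  0.322, -0.07 ,  1.452,  0.023,  1.371, -0.057]), 'qd': array([-0.001, -0.002,  0.002, -0.004, -0.002, -0.002,  0.   ]), 'joint_torque': array([-0.0000e+00, -4.9257e+01, -4.0600e-01, -3.1340e+01, -6.4000e-02,
        4.0000e-02,  0.0000e+00]), 'position': array([0.207, 0.616, 0.222]), 'tool_rot': array([-0.969,  1.347,  0.967]), 'ft_force': array([-1.082, -0.136, -0.135]), 'torque': array([-0.023,  0.01 ,  0.008]), 'grip_width': np.float64(0.997)}
```

View pics/scene0.png

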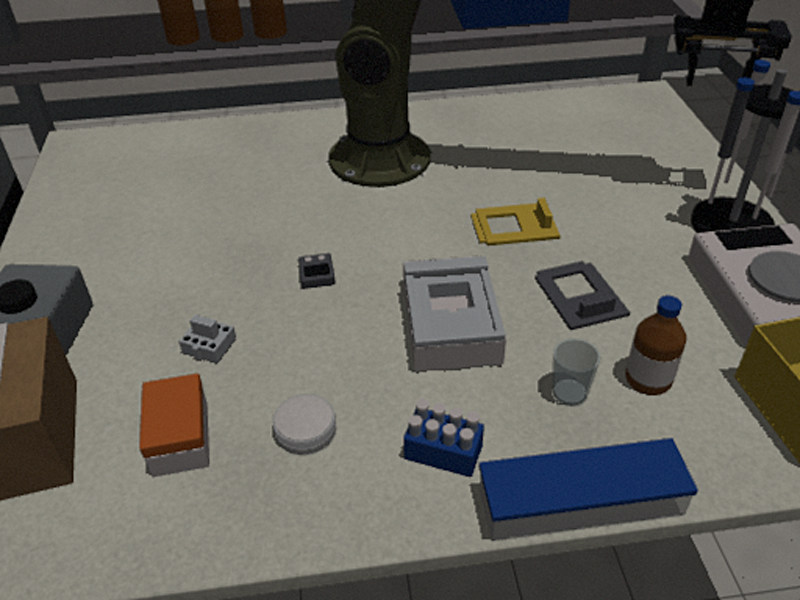

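View pics/top0.png

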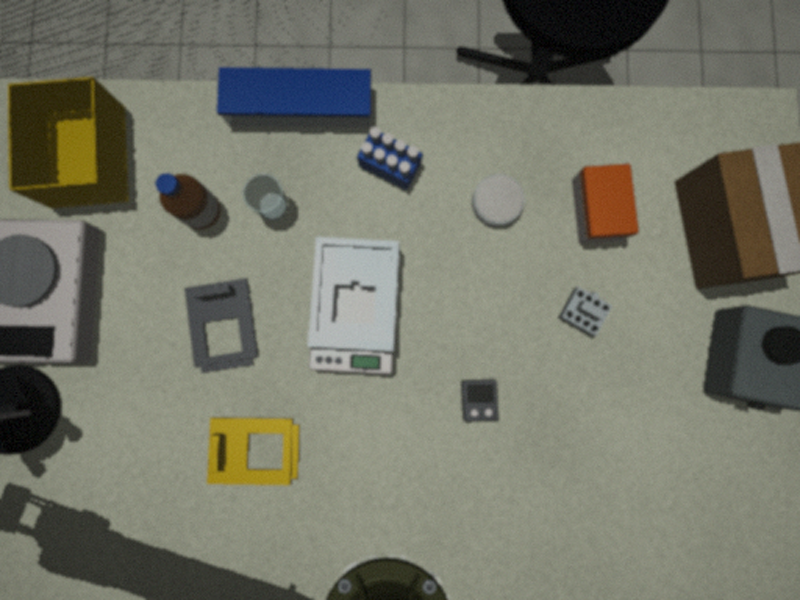

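```bash
cat > h.py <<'E'
import numpy as np, cv2
from bench import ctrl, vision
from scipy.spatial.transform import Rotation as R
def ray(n,uv):
    c=vision.camera_info(n); f=192/np.tan(np.radians(c["fov_y"]/2)); P=np.array(c["pose"])
    d=P[:3,:3]@np.array([(uv[0]-c["cx"])/f,(uv[1]-c["cy"])/f,1.]); return P[:3,3],d
def onz(n,uv,z):
    o,d=ray(n,uv); return o+d*(z-o[2])/d[2]
def proj(n,p):
    c=vision.camera_info(n); f=192/np.tan(np.radians(c["fov_y"]/2)); P=np.array(c["pose"])
    q=P[:3,:3].T@(np.array(p)-P[:3,3]); return np.array([c["cx"]+f*q[0]/q[2],c["cy"]+f*q[1]/q[2]])
def tri(a,b):
    o1,d1=ray("top",a);o2,d2=ray("scene",b); d1/=np.linalg.norm(d1);d2/=np.linalg.norm(d2)
    t=np.linalg.lstsq(np.c_[d1,-d2],o2-o1,rcond=None)[0]; p,q=o1+t[0]*d1,o2+t[1]*d2
    return (p+q)/2,np.linalg.norm(p-q)
def crop(im,x0,y0,w,h,s,step=10):
    c=cv2.resize(im[y0:y0+h,x0:x0+w,::-1],None,fx=s,fy=s,interpolation=cv2.INTER_CUBIC)
    c=cv2.convertScaleAbs(c,alpha=1.3)
    for x in range(-(-x0//step)*step,x0+w,step):
        X=int((x-x0+.5)*s);cv2.line(c,(X,0),(X,6),(0,0,255),1);cv2.putText(c,str(x),(X+2,10),0,.33,(0,0,255),1)
    for y in range(-(-y0//step)*step,y0+h,step):
        Y=int((y-y0+.5)*s);cv2.line(c,(0,Y),(6,Y),(0,0,255),1);cv2.putText(c,str(y),(2,Y-2),0,.33,(0,0,255),1)
    return c
E
python3 - <<'E'
from h import *
t=np.load("pics/top0.npy");s=np.load("pics/scene0.npy")
# pixel centre convention: integer = centre
a=crop(t,192,148,70,94,6); b=crop(t,116,174,52,66,6);c=crop(t,352,178,46,40,6)
H=600;W=420+312
m=np.zeros((600,780,3),np.uint8); m[:564,:420]=a; m[:396,425:737]=b; m[400:600,425:655]=crop(t,352,178,46,40,5)
cv2.imwrite("pics/c1.png",m)
m=np.zeros((600,800,3),np.uint8); m[:375,:375]=crop(s,252,160,75,75,5); m[:270,380:725]=crop(s,340,164,69,54,5); m[380:600,:240]=crop(s,110,198,48,44,5)
m[280:600,400:]=crop(s,250,162,80,64,5)
cv2.imwrite("pics/c2.png",m)
E
```

```text
(no output)
```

View pics/c1.png

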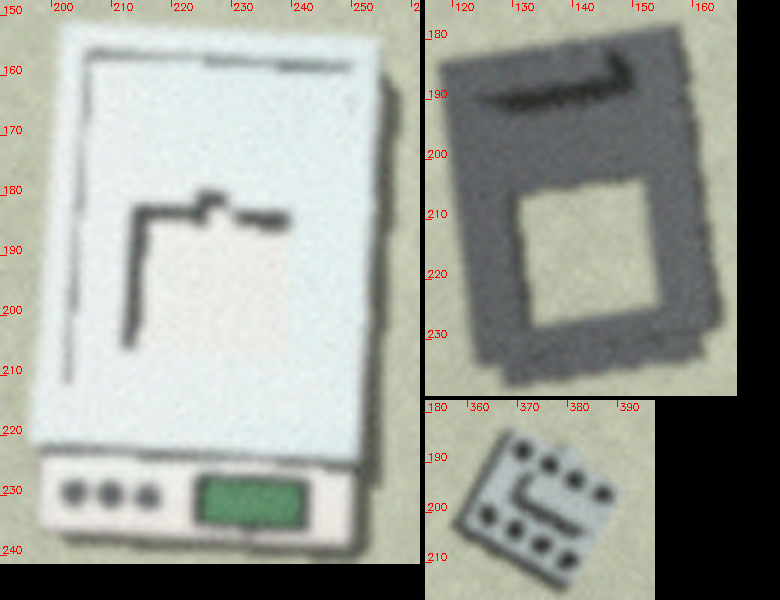

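View pics/c2.png

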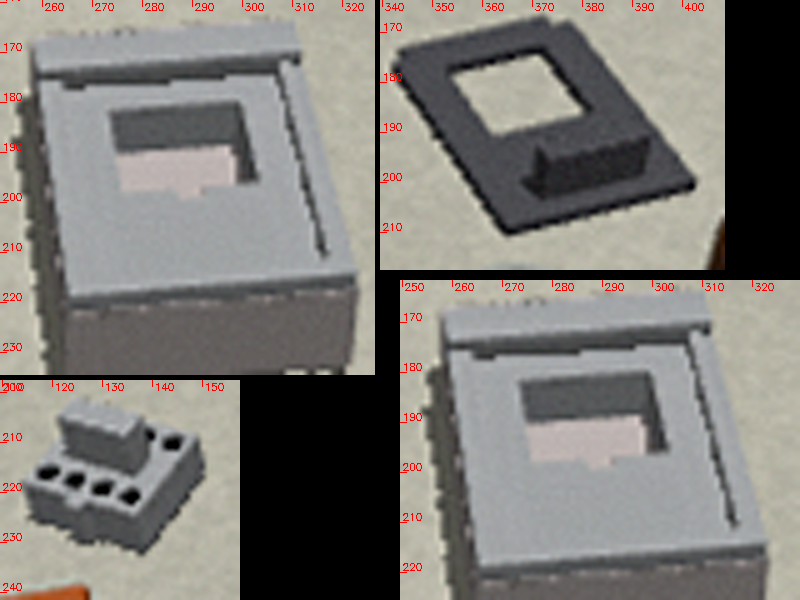

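```bash
python3 - <<'E'
from h import *
np.set_printoptions(suppress=True,precision=4)
A=lambda X,Y:np.array([192+X/6-.5,148+Y/6-.5]); B=lambda X,Y:np.array([116+(X-425)/6-.5,174+Y/6-.5]); C=lambda X,Y:np.array([352+(X-425)/5-.5,178+(Y-400)/5-.5])
SA=lambda X,Y:np.array([252+X/5-.5,160+Y/5-.5]); SB=lambda X,Y:np.array([340+(X-380)/5-.5,164+Y/5-.5]); SC=lambda X,Y:np.array([110+X/5-.5,198+(Y-380)/5-.5])
def show(n,pairs,z):
    print(n); T=[];S=[]
    for t,s in pairs:
        p,g=tri(t,s); print(p,"gap",round(g,4)); T.append(onz("top",t,z)[:2]);S.append(onz("scene",s,z)[:2])
    for nm,Q in(("top",T),("scene",S)):
        Q=np.array(Q); e=np.roll(Q,-1,0)-Q; print(nm,"cen",Q.mean(0),"sides",np.linalg.norm(e,axis=1)); print("  ang",np.degrees(np.arctan2(e[:,1],e[:,0])))
# order (+x,+y),(+x,-y),(-x,-y),(-x,+y)
show("well61",[(A(133,206),SA(260,183)),(A(291,214),SA(120,190)),(A(281,356),SA(110,111)),(A(122,349),SA(241,101))],.061)
show("cover8",[(B(438,64),SB(694,183)),(B(680,24),SB(510,235)),(B(721,325),SB(393,62)),(B(475,365),SB(575,20))],.008)
for uv in [A(62,27),A(380,38)]: print("deck +x corner z69",onz("top",uv,.069))
for uv in [A(33,443),A(360,462)]: print("lip edge z77",onz("top",uv,.077))
for uv in [SA(30,55),SA(301,35),SA(356,273),SA(68,300)]: print("scene z77,77,69,69",onz("scene",uv,.069))
for uv in [SC(60,405),SC(90,398),SC(146,420),SC(133,434)]: print("bar60",onz("scene",uv,.06))
for uv in [C(508,430),C(617,490),C(565,578),C(465,515)]: print("blk30",onz("top",uv,.03))
E
```

```text
well61
[0.5635 0.0931 0.0586] gap 0.0016
[0.5603 0.0237 0.0611] gap 0.0001
[0.499  0.0278 0.0599] gap 0.0011
[0.5014 0.0961 0.0594] gap 0.001
top cen [0.5309 0.0596] sides [0.0684 0.0615 0.0683 0.062 ]
  ang [-92.3164 176.7997  88.0593  -3.1043]
scene cen [0.5325 0.0603] sides [0.0699 0.06   0.0681 0.0629]
  ang [-94.7669 175.7523  87.5858  -2.6264]
cover8
[0.5613 0.3609 0.004 ] gap 0.001
[0.5817 0.2538 0.0012] gap 0.0028
[0.444  0.2284 0.0062] gap 0.0023
[0.4251 0.3384 0.0064] gap 0.0027
top cen [0.5025 0.2934] sides [0.1111 0.1386 0.1112 0.138 ]
  ang [ -79.8528 -170.1327   99.7999    9.8303]
scene cen [0.5065 0.2946] sides [0.1082 0.144  0.1119 0.1401]
  ang [ -77.9071 -170.5803   99.9623    7.8568]
deck +x corner z69 [0.6398 0.1236 0.069 ]
deck +x corner z69 [ 0.6365 -0.0139  0.069 ]
lip edge z77 [0.4603 0.1301 0.077 ]
lip edge z77 [ 0.4538 -0.0071  0.077 ]
scene z77,77,69,69 [ 0.4587 -0.0077  0.069 ]
scene z77,77,69,69 [0.465  0.1357 0.069 ]
scene z77,77,69,69 [0.6432 0.1235 0.069 ]
scene z77,77,69,69 [ 0.6399 -0.0139  0.069 ]
bar60 [ 0.5176 -0.3566  0.06  ]
bar60 [ 0.5147 -0.3421  0.06  ]
bar60 [ 0.5352 -0.3136  0.06  ]
bar60 [ 0.5443 -0.3195  0.06  ]
blk30 [ 0.5671 -0.3191  0.03  ]
blk30 [ 0.5353 -0.3768  0.03  ]
blk30 [ 0.488  -0.3475  0.03  ]
blk30 [ 0.521 -0.295  0.03 ]
```

```bash
cat >> h.py <<'E'
def goal(yaw,tilt=0,flip=0):
    """tool rot: x down, z (jaw) along yaw; tilt>0 raises the +yaw side (jaw axis points up)"""
    y=np.radians(yaw); z=np.array([np.cos(y),np.sin(y),0]); x=np.array([0,0,-1.]); M=np.c_[x,np.cross(z,x),z]
    M=R.from_rotvec(np.radians(-tilt)*np.cross([0,0,1],z)).as_matrix()@M
    return M@np.diag([1,-1,-1]) if flip else M
def move(p,yaw,tilt=0,flip=None):
    s=ctrl.get_state(); M0=R.from_rotvec(s["tool_rot"]).as_matrix()
    best=min([0,1] if flip is None else [flip],key=lambda f:np.linalg.norm(R.from_matrix(M0.T@goal(yaw,tilt,f)).as_rotvec()))
    w=np.degrees(R.from_matrix(M0.T@goal(yaw,tilt,best)).as_rotvec()); d=M0.T@(np.array(p)-s["position"])*1000
    print("flip",best,"row",np.round(np.r_[w,d],1).tolist(),"rows>=",max(np.linalg.norm(w)/10.7,np.linalg.norm(d)/62.5).round(1))
E
python3 - <<'E'
from h import *
s=ctrl.get_state();print(np.round(R.from_rotvec(s["tool_rot"]).as_matrix(),2))
for f in (0,1): move([.5,.15,.25],-31,0,f)
for f in (0,1): move([.525,-.333,.16],-31,0,f)
E
```

```text
[[-0.   -0.95  0.32]
 [-0.    0.32  0.95]
 [-1.   -0.   -0.  ]]
flip 0 row [102.4, -0.1, 0.1, -27.8, -426.2, -348.3] rows>= 9.6
flip 1 row [-77.6, -0.1, -0.1, -27.8, -426.2, -348.3] rows>= 8.8
flip 0 row [102.4, -0.1, 0.1, 63.0, -603.6, -798.0] rows>= 16.0
flip 1 row [-77.6, -0.1, -0.1, 63.0, -603.6, -798.0] rows>= 16.0
```

Call:
servo_tool(
  commands=[
    [[10, 0, 0, -10, -50, -38, 87], [20, 0, 0, -20, -98, -77, 87], [30, 0, 0, -28, -147, -116, 87], [40, 0, 0, -28, -196, -155, 87], [50, 0, 0, -28, -245, -194, 87]],
  ],
)

```text
time: 0.72
position: [0.377, 0.3542, 0.2505]
tool_rot: [-0.289, 1.551, 0.289]
ft_force: [1.2, -0.1, -0.5]
grip_width: 1.0
```

```bash
python3 - <<'E'
from h import *
s=ctrl.get_state();print(s["position"],s["joint_positions"].round(2))
move([.53,.05,.25],-10,0,0)
E
```

```text
[0.37703348 0.35417511 0.25048857] [-0.98  0.02  0.18  1.74 -0.    1.38 -0.43]
flip 0 row [31.1, 0.0, -0.0, 0.4, -338.9, 33.1] rows>= 5.4
```

Call:
servo_tool(
  commands=[
    [[6, 0, 0, 0, -62, 8, 87], [12, 0, 0, 0, -124, 16, 87], [18, 0, 0, 0, -186, 23, 87], [24, 0, 0, 0, -248, 30, 87], [30, 0, 0, 0, -310, 33, 87]],
  ],
)

```text
time: 1.35
position: [0.5208, 0.0779, 0.2504]
tool_rot: [0.12, 1.567, -0.119]
ft_force: [1.0, 0.1, -0.0]
grip_width: 1.0
```

```bash
python3 - <<'E'
from h import *
s=ctrl.get_state();print(s["position"],s["joint_positions"].round(2))
move([.525,-.333,.2],-31,0,0)
E
```

```text
[0.5207853  0.07786355 0.25036036] [-0.67  0.04  0.49  1.73 -0.02  1.38 -0.33]
flip 0 row [22.3, -0.0, -0.0, 50.3, -405.5, 66.5] rows>= 6.6
```

Call:
servo_tool(
  commands=[
    [[4, 0, 0, 8, -60, 10, 87], [8, 0, 0, 15, -120, 20, 87], [12, 0, 0, 22, -180, 30, 87], [16, 0, 0, 30, -240, 40, 87], [20, 0, 0, 37, -300, 49, 87]],
  ],
)

```text
time: 1.98
position: [0.5238, -0.2258, 0.2132]
tool_rot: [0.392, 1.535, -0.391]
ft_force: [1.1, -0.3, 0.1]
grip_width: 0.998
```

```bash
python3 - <<'E'
from h import *
s=ctrl.get_state();print(s["position"],s["joint_positions"].round(2))
move([.525,-.333,.12],-31,0,0)
E
```

```text
[ 0.52384846 -0.22580586  0.21316347] [-0.32  0.19  0.78  1.69 -0.14  1.32 -0.02]
flip 0 row [2.4, -0.0, -0.0, 93.1, -93.6, 52.4] rows>= 2.3
```

Call:
servo_tool(
  commands=[
    [[2.4, 0, 0, 30, -47, 26, 87], [2.4, 0, 0, 75, -94, 52, 87], [2.4, 0, 0, 93, -94, 52, 87], [2.4, 0, 0, 93, -94, 52, 87]],
  ],
)

```text
time: 2.48
position: [0.5235, -0.3306, 0.1182]
tool_rot: [0.425, 1.534, -0.423]
ft_force: [0.2, 0.0, 1.3]
grip_width: 1.001
```

```bash
python3 - <<'E'
from h import *
s=ctrl.get_state();print(s["position"],s["joint_positions"].round(2))
t=vision.get_image("top");q=vision.get_image("scene")
m=np.zeros((480,800,3),np.uint8);m[:,:400]=crop(t,335,160,80,96,5);m[:,400:]=crop(q,95,160,80,96,5)
cv2.imwrite("pics/g1.png",m)
p=s["position"];print(proj("scene",p),proj("top",p))
E
```

```text
[ 0.52346394 -0.33060423  0.118206  ] [-0.11  0.41  0.79  1.68 -0.31  1.19  0.22]
[127.31121058 185.40424032] [384.99139354 196.75998734]
```

View pics/g1.png

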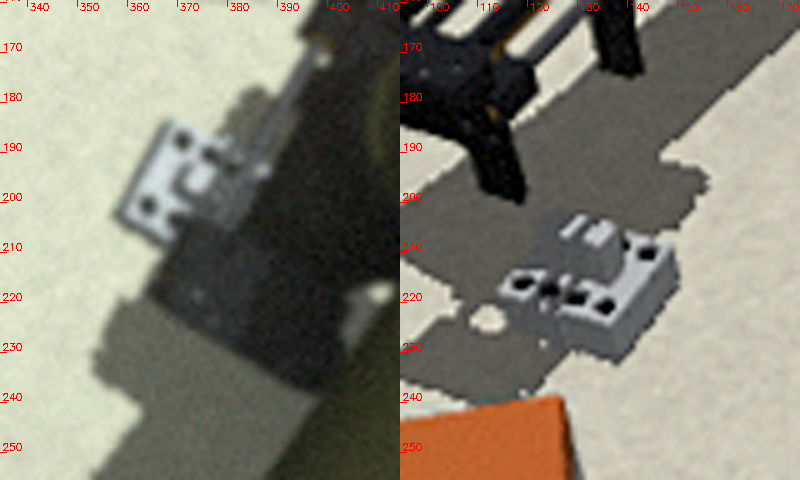

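Call:
servo_tool(
  commands=[
    [[0, 0, 0, 40, -1, 2, 87], [0, 0, 0, 70, -2, 2, 87], [0, 0, 0, 83, -2, 2, 87], [0, 0, 0, 83, -2, 2, 87]],
  ],
  newtons=25,
)

```text
time: 3.08
position: [0.5265, -0.3334, 0.0382]
tool_rot: [0.422, 1.529, -0.421]
ft_force: [-0.4, -0.5, 0.4]
grip_width: 1.003
```

Call:
servo_tool(
  commands=[
    [[0, 0, 0, 0, 0, 0, 0], [0, 0, 0, 0, 0, 0, 0], [0, 0, 0, 0, 0, 0, 0], [0, 0, 0, 0, 0, 0, 0], [0, 0, 0, 0, 0, 0, 0]],
  ],
  newtons=25,
)

```text
time: 3.7
position: [0.5256, -0.3345, 0.0376]
tool_rot: [0.423, 1.529, -0.423]
ft_force: [-0.2, 0.2, 0.6]
grip_width: 0.521
```

Call:
servo_tool(
  commands=[
    [[0, 0, 0, 0, 0, 0, 0], [0, 0, 0, 0, 0, 0, 0], [0, 0, 0, 0, 0, 0, 0], [0, 0, 0, 0, 0, 0, 0], [0, 0, 0, 0, 0, 0, 0]],
  ],
  newtons=30,
)

```text
time: 4.32
position: [0.5259, -0.3347, 0.0377]
tool_rot: [0.423, 1.528, -0.423]
ft_force: [0.9, -1.3, -0.7]
grip_width: 0.183
```

Call:
servo_tool(
  commands=[
    [[0, 0, 0, -10, 0, 0, 0], [0, 0, 0, -50, 0, 0, 0], [0, 0, 0, -100, 0, 0, 0], [0, 0, 0, -140, 0, 0, 0], [0, 0, 0, -140, 0, 0, 0]],
  ],
)

```text
time: 4.95
position: [0.5268, -0.3358, 0.1812]
tool_rot: [0.423, 1.523, -0.424]
ft_force: [0.1, 0.2, -3.2]
grip_width: 0.185
```

```bash
python3 - <<'E'
from h import *
s=ctrl.get_state();print(s["position"],s["joint_positions"].round(2),s["ft_force"],s["torque"])
M=R.from_rotvec(s["tool_rot"]).as_matrix();print("jaw yaw",np.degrees(np.arctan2(M[1,2],M[0,2])))
move([.528,-.05,.19],-12,0,0)
E
```

```text
[ 0.52680161 -0.33579195  0.18120881] [-0.12  0.36  0.82  1.61 -0.27  1.29  0.2 ] [ 0.05525876  0.15459892 -3.15401569] [-0.06861063  0.09493404  0.00434848]
jaw yaw -30.970549325944024
flip 0 row [-19.0, 0.3, -0.0, -9.4, 245.7, -146.0] rows>= 4.6
```

Call:
servo_tool(
  commands=[
    [[-4, 0, 0, -2, 49, -29, 0], [-8, 0, 0, -4, 98, -58, 0], [-12, 0, 0, -6, 147, -87, 0], [-16, 0, 0, -8, 196, -117, 0], [-19, 0, 0, -9, 246, -146, 0]],
  ],
)

```text
time: 5.58
position: [0.5252, -0.0464, 0.185]
tool_rot: [0.162, 1.568, -0.162]
ft_force: [0.5, 0.1, -4.0]
grip_width: 0.181
```

```bash
python3 - <<'E'
from h import *
move([.5315,.0595,.135],-2.2,0,0)
E
```

```text
flip 0 row [-9.6, -0.2, 0.0, 50.0, 104.9, -15.4] rows>= 1.9
```

Call:
servo_tool(
  commands=[
    [[-5, 0, 0, 10, 50, -8, 0], [-9.5, 0, 0, 30, 100, -15, 0], [-9.5, 0, 0, 50, 105, -15, 0], [-9.5, 0, 0, 50, 105, -15, 0], [-9.5, 0, 0, 50, 105, -15, 0]],
  ],
)

```text
time: 6.2
position: [0.5337, 0.0561, 0.1364]
tool_rot: [0.035, 1.571, -0.036]
ft_force: [0.3, -1.0, -3.3]
grip_width: 0.182
```

```bash
python3 - <<'E'
from h import *
s=ctrl.get_state();print(s["position"],s["joint_positions"].round(2))
move([.5315,.0595,.135],-2.2,0,0)
t=vision.get_image("top");q=vision.get_image("scene");np.save("pics/sw.npy",q);np.save("pics/tw.npy",t)
m=np.zeros((560,800,3),np.uint8);m[:510,:560]=crop(q,250,155,80,73,7)[:510];m[:480,565:797]=crop(t,192,140,58,120,4)
cv2.imwrite("pics/w1.png",m)
E
```

```text
[0.53370001 0.05611193 0.13644954] [-0.67  0.15  0.56  1.86 -0.09  1.15 -0.12]
flip 0 row [-0.4, -0.0, 0.0, 1.4, 3.3, -2.3] rows>= 0.1
```

View pics/w1.png

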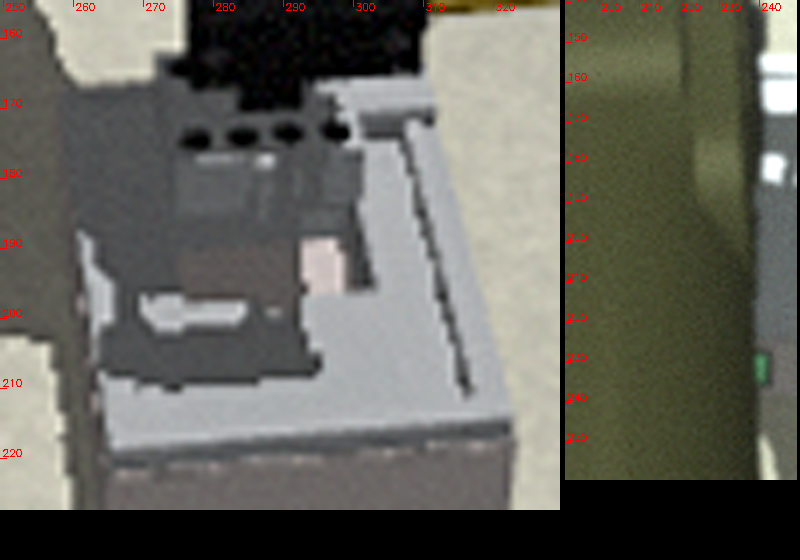

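```bash
python3 - <<'E'
from h import *
s=ctrl.get_state();p=s["position"];M=R.from_rotvec(s["tool_rot"]).as_matrix();yaw=np.arctan2(M[1,2],M[0,2]);c,n=np.cos(yaw),np.sin(yaw)
ub=p[2]-.0376
for nm,b in dict(tr=(30,33,30),tl=(30,-33,30),br=(28,31,0),bl=(28,-31,0),key=(36,0,30),keyb=(36,0,5),bart=(8,20,60),holeR=(20,24,30)).items():
    x,y,z=np.array(b)/1000; u=proj("scene",[p[0]+c*x-n*y,p[1]+n*x+c*y,ub+z]); print(nm,u.round(1),"pic",((u-[250,155]+.5)*7).round(0))
q=np.load("pics/sw.npy").astype(int)
for r in (178,180,182,184): print(r,q[r,266:308].sum(1)//3)
E
```

```text
tr [302.4 175.2] pic [370. 145.]
tl [275.  177.3] pic [179. 159.]
br [301.  184.2] pic [360. 208.]
bl [275.7 186.1] pic [184. 221.]
key [289.1 177.9] pic [277. 164.]
keyb [288.9 185.7] pic [275. 219.]
bart [296.1 160.1] pic [326.  39.]
holeR [298.1 172.8] pic [340. 128.]
178 [ 64  65  66  64  60  61  62  62  59  69  70  68  82  88  86  83  85  80
  76  69  94 121 128  79  58  61  62  60  61  59  62  72  74  70  69  76
 130 137 134 134 140 144]
180 [ 62  61  62  64  63  60  62  59  57  69  72  73  73  74  71  70  71  71
  72  71  63  67  68  61  60  57  71  65  58  59  73  72  75  72  67  76
 137 140 139 142 137 142]
182 [ 65  60  61  57  59  61  63  59  59  66  74  71  70  72  72  72  72  70
  72  65  64  73  75  63  62  62  72  61  64  57  70  71  69  71  70  77
 134 138 141 140 139 137]
184 [ 62  59  62  60  62  63  61  65  61  69  72  75  76  73  75  75  72  71
  72  62  61  71  68  62  61  65  59  61  60  63  64  61  63  61  54 126
 144 139 140 139 137 139]
```

Call:
servo_tool(
  commands=[
    [[-0.4, 0, 0, 10, 5, -2.5, 0], [-0.4, 0, 0, 22, 5, -2.5, 0], [-0.4, 0, 0, 32, 5, -2.5, 0], [-0.4, 0, 0, 36, 5, -2.5, 0], [-0.4, 0, 0, 36, 5, -2.5, 0]],
  ],
)

```text
time: 6.92
position: [0.5315, 0.0624, 0.1001]
tool_rot: [0.028, 1.571, -0.029]
ft_force: [0.5, 0.0, -2.3]
grip_width: 0.18
```

Call:
servo_tool(
  commands=[
    [[0, 0, 0, 2, 0, 0, 0], [0, 0, 0, 4, 0, 0, 0], [0, 0, 0, 6, 0, 0, 0], [0, 0, 0, 6, 0, 0, 0]],
  ],
)

```text
time: 7.42
position: [0.5316, 0.0626, 0.0944]
tool_rot: [0.028, 1.571, -0.028]
ft_force: [0.2, -0.5, -2.0]
grip_width: 0.183
```

Call:
servo_tool(
  commands=[
    [[0, 0, 0, 1.5, 0, 0, 0], [0, 0, 0, 3, 0, 0, 0], [0, 0, 0, 4.5, 0, 0, 0], [0, 0, 0, 4.5, 0, 0, 0]],
  ],
)

```text
time: 7.92
position: [0.5316, 0.0625, 0.0899]
tool_rot: [0.028, 1.571, -0.028]
ft_force: [-0.3, -0.2, -2.4]
grip_width: 0.185
```

Call:
servo_tool(
  commands=[
    [[0, 0, 0, 3, 0, 0, 0], [0, 0, 0, 6, 0, 0, 0], [0, 0, 0, 9, 0, 0, 0], [0, 0, 0, 12, 0, 0, 0]],
  ],
)

```text
time: 8.43
position: [0.5317, 0.0626, 0.0778]
tool_rot: [0.028, 1.571, -0.028]
ft_force: [-0.0, -0.8, -3.2]
grip_width: 0.181
```

Call:
servo_tool(
  commands=[
    [[0, 0, 0, 2, 0, 0, 0], [0, 0, 0, 4, 0, 0, 0], [0, 0, 0, 6, 0, 0, 0], [0, 0, 0, 7, 0, 0, 0]],
  ],
)

```text
time: 8.93
position: [0.5317, 0.0626, 0.0709]
tool_rot: [0.028, 1.571, -0.028]
ft_force: [-1.0, 0.8, -3.6]
grip_width: 0.181
```

Call:
servo_tool(
  commands=[
    [[0, 0, 0, 1, 0, 0, 0], [0, 0, 0, 2, 0, 0, 0], [0, 0, 0, 3, 0, 0, 0], [0, 0, 0, 4, 0, 0, 0], [0, 0, 0, 4.5, 0, 0, 0]],
  ],
)

```text
time: 9.55
position: [0.5318, 0.0625, 0.0676]
tool_rot: [0.029, 1.571, -0.028]
ft_force: [-4.3, -0.4, 8.1]
grip_width: 0.184
```

Call:
servo_tool(
  commands=[
    [[0, 0, 0, 0, 0, 0, 40], [0, 0, 0, 0, 0, 0, 40], [0, 0, 0, 0, 0, 0, 40], [0, 0, 0, -10, 0, 0, 40], [0, 0, 0, -40, 0, 0, 40]],
  ],
)

```text
time: 10.18
position: [0.5305, 0.0623, 0.1061]
tool_rot: [0.027, 1.573, -0.029]
ft_force: [0.8, 0.7, -0.0]
grip_width: 0.456
```

```bash
python3 - <<'E'
from h import *
s=ctrl.get_state();print(s["position"],s["joint_positions"].round(2))
c=np.array([.5035,.2938]);a=np.radians(9.8);r=c+.052*np.array([np.cos(a),np.sin(a)]);print("rib",r)
move([.54,.15,.22],4,0,0); move([r[0],r[1],.12],9.8,0,0)
E
```

```text
[0.53050516 0.06230461 0.1061416 ] [-0.67  0.18  0.55  1.9  -0.11  1.1  -0.11]
rib [0.55474121 0.30265089]
flip 0 row [-6.1, -0.2, 0.1, -114.0, 87.8, 6.0] rows>= 2.3
flip 0 row [-11.9, -0.2, 0.1, -14.2, 241.0, 15.6] rows>= 3.9
```

Call:
servo_tool(
  commands=[
    [[0, 0, 0, -50, 0, 0, 60], [-3, 0, 0, -85, 50, 3, 87], [-6, 0, 0, -90, 110, 6, 87], [-9, 0, 0, -80, 170, 10, 87], [-12, 0, 0, -50, 228, 15, 87]],
  ],
)

```text
time: 10.8
position: [0.5559, 0.2905, 0.1604]
tool_rot: [-0.136, 1.561, 0.141]
ft_force: [1.2, -0.7, -0.5]
grip_width: 0.938
```

```bash
python3 - <<'E'
from h import *
s=ctrl.get_state();print(s["position"],s["joint_positions"].round(2))
print("bottle base",onz("top",(132,137),0),"cap",onz("top",(107,118),.16), "scene base", onz("scene",(416,248),0))
t=vision.get_image("top");q=vision.get_image("scene");np.save("pics/s3.npy",q);np.save("pics/t3.npy",t)
m=np.zeros((480,800,3),np.uint8);m[:480,:400]=crop(q,335,130,80,96,5);m[:,400:]=crop(t,195,140,80,96,5)
cv2.imwrite("pics/v1.png",m)
p=s["position"]; print(proj("scene",p))
E
```

```text
[0.55592158 0.29052413 0.16040536] [-0.85  0.32  0.4   1.61 -0.13  1.23 -0.25]
bottle base [0.69521979 0.32973537 0.        ] cap [0.69922709 0.33620664 0.16      ] scene base [0.72207813 0.33662316 0.        ]
[384.89153477 154.25113816]
```

View pics/v1.png

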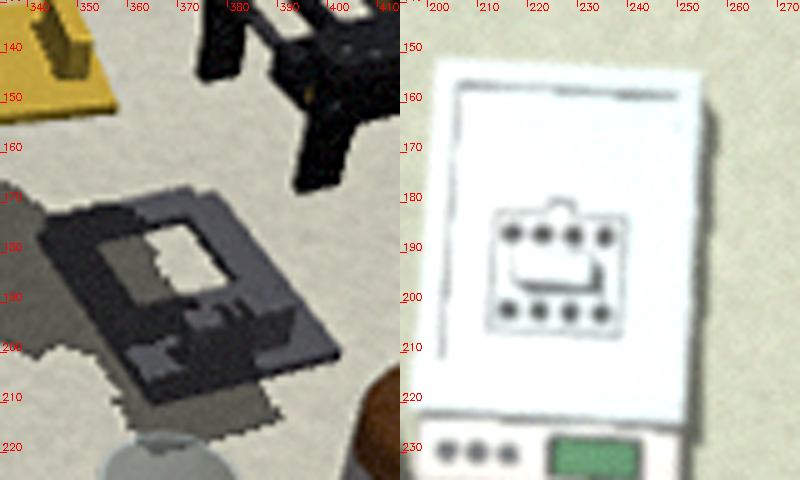

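```bash
python3 - <<'E'
from h import *
move([.5555,.3027,.06],9.8,0,0)
move([.5555,.3027,.013],9.8,0,0)
E
```

```text
flip 0 row [0.8, -0.3, -0.1, 94.2, 6.1, 6.7] rows>= 1.5
flip 0 row [0.8, -0.3, -0.1, 141.2, 6.0, 6.9] rows>= 2.3
```

Call:
servo_tool(
  commands=[
    [[0.8, 0, 0, 50, 6, 7, 87], [0.8, 0, 0, 94, 6, 7, 87], [0.8, 0, 0, 125, 6, 7, 87], [0.8, 0, 0, 140, 6, 7, 87], [0.8, 0, 0, 140, 6, 7, 87]],
  ],
)

```text
time: 11.52
position: [0.5602, 0.2939, 0.0177]
tool_rot: [-0.126, 1.568, 0.125]
ft_force: [-0.7, 0.6, 0.4]
grip_width: 1.0
```

Call:
servo_tool(
  commands=[
    [[0, 0, 0, 0, 0, 0, 0], [0, 0, 0, 0, 0, 0, 0], [0, 0, 0, 0, 0, 0, 0], [0, 0, 0, 0, 0, 0, 0], [0, 0, 0, 0, 0, 0, 0]],
  ],
  newtons=40,
)

```text
time: 12.15
position: [0.5604, 0.2944, 0.0181]
tool_rot: [-0.125, 1.567, 0.126]
ft_force: [0.0, 0.9, 0.2]
grip_width: 0.52
```

Call:
servo_tool(
  commands=[
    [[0, 0, 0, 0, 0, 0, 0], [0, 0, 0, 0, 0, 0, 0], [0, 0, 0, 0, 0, 0, 0], [0, 0, 0, 0, 0, 0, 0], [0, 0, 0, 0, 0, 0, 0]],
  ],
)

```text
time: 12.78
position: [0.56, 0.2944, 0.0178]
tool_rot: [-0.125, 1.568, 0.125]
ft_force: [-1.9, -0.3, 0.7]
grip_width: 0.159
```

Call:
servo_tool(
  commands=[
    [[0, 0, 0, 0, 0, 0, 40], [0, 0, 0, 0, 0, 0, 40], [0, 0, 0, 3, 4, 0, 40], [0, 0, 0, 5, 8, 0, 40], [0, 0, 0, 5, 8, 0, 40]],
  ],
)

```text
time: 13.4
position: [0.5587, 0.303, 0.0126]
tool_rot: [-0.126, 1.568, 0.126]
ft_force: [0.3, -0.7, -1.0]
grip_width: 0.452
```

Call:
servo_tool(
  commands=[
    [[0, 0, 0, 0, 0, 0, 0], [0, 0, 0, 0, 0, 0, 0], [0, 0, 0, 0, 0, 0, 0], [0, 0, 0, 0, 0, 0, 0], [0, 0, 0, 0, 0, 0, 0]],
  ],
  newtons=50,
)

```text
time: 14.02
position: [0.5592, 0.3021, 0.0131]
tool_rot: [-0.125, 1.567, 0.125]
ft_force: [-0.7, -1.3, 0.7]
grip_width: 0.16
```

```bash
python3 - <<'E'
from h import *
s=ctrl.get_state();M=R.from_rotvec(s["tool_rot"]).as_matrix();print(s["position"],s["grip_width"],s["joint_positions"].round(2),"yaw",np.degrees(np.arctan2(M[1,2],M[0,2])),np.degrees(np.arcsin(M[2,2])))
E
```

```text
[0.55915746 0.30214399 0.01307538] 0.1604603558874852 [-0.83  0.48  0.37  1.71 -0.2   0.98 -0.23] yaw 9.147418340823965 0.005592893728446768
```

Call:
servo_tool(
  commands=[
    [[0, 0, 0, -8, 0, 0, 0], [0, 0, 0, -20, 0, 0, 0], [0, 0, 0, -50, 0, -4, 0], [0, 0, 0, -100, 0, -8, 0], [0, 0, 0, -150, 0, -10, 0]],
  ],
)

```text
time: 14.65
position: [0.5489, 0.3005, 0.1649]
tool_rot: [-0.125, 1.567, 0.125]
ft_force: [1.6, -0.1, -2.6]
grip_width: 0.155
```

Call:
servo_tool(
  commands=[
    [[0, 0, 0, -30, 0, -10, 0], [0, 0, 0, -50, 0, -10, 0], [0, 0, 0, -50, 0, -10, 0]],
  ],
)

```text
time: 15.02
position: [0.5404, 0.2994, 0.2146]
tool_rot: [-0.124, 1.564, 0.127]
ft_force: [-0.2, 0.1, -1.9]
grip_width: 0.152
```

```bash
python3 - <<'E'
from h import *
s=ctrl.get_state();print(s["position"],s["grip_width"],s["ft_force"],s["torque"],s["joint_positions"].round(2))
move([.6175,.0571,.2],-2.1,15,0)
q=vision.get_image("scene");np.save("pics/s4.npy",q)
cv2.imwrite("pics/l1.png",crop(q,300,60,130,150,4))
E
```

```text
[0.54036771 0.29944467 0.21459007] 0.15240522068036594 [-0.2274344   0.07497169 -1.90656727] [-0.08893998 -0.06009012 -0.0211366 ] [-0.89  0.26  0.41  1.57 -0.11  1.33 -0.31]
flip 0 row [11.2, -14.8, -1.6, 14.3, -251.5, 37.6] rows>= 4.1
```

View pics/l1.png

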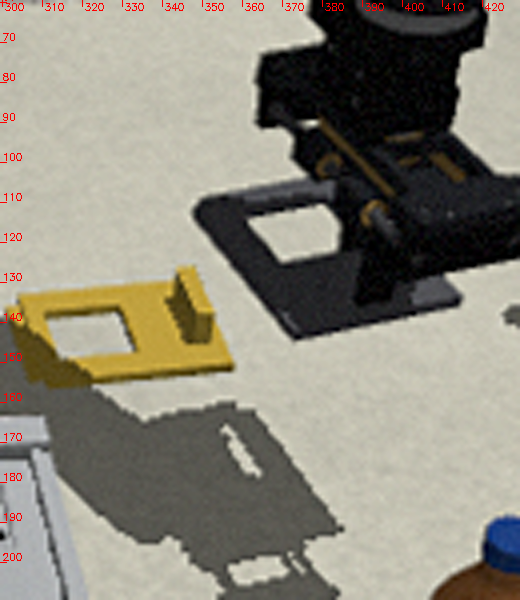

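Call:
servo_tool(
  commands=[
    [[2.3, -3, -0.3, 3, -50, 8, 0], [4.5, -6, -0.6, 6, -100, 15, 0], [6.8, -9, -1, 9, -150, 23, 0], [9, -12, -1.3, 12, -200, 30, 0], [11.2, -14.8, -1.6, 14, -251, 38, 0]],
  ],
)

```text
time: 15.7
position: [0.6158, 0.0554, 0.1965]
tool_rot: [0.022, 1.313, -0.035]
ft_force: [0.3, -0.6, -1.3]
grip_width: 0.155
```

Call:
servo_tool(
  commands=[
    [[0, 0, 0, 0, 0, 0, 0], [0, 0, 0, 0, 0, 0, 0]],
  ],
)

```text
time: 15.95
position: [0.6158, 0.0574, 0.1971]
tool_rot: [0.022, 1.314, -0.034]
ft_force: [-0.0, -0.1, -0.9]
grip_width: 0.16
```

```bash
cat >> h.py <<'E'
SO=np.array([.5555,.0594,0]);SY=-2.1
def tcp(tipx,tipz,th,dy=0):
    "world TCP for cover tongue tip at shaker (tipx,tipz) mm, tilt th deg"
    t=np.radians(th); x=tipx+134*np.cos(t)-13.1*np.sin(t); z=tipz+134*np.sin(t)+13.1*np.cos(t)
    return SO+R.from_euler("z",SY,degrees=True).apply([x/1e3,dy/1e3,z/1e3])
def rep():
    s=ctrl.get_state();M=R.from_rotvec(s["tool_rot"]).as_matrix();print(s["position"].round(4),"yaw",np.degrees(np.arctan2(M[1,2],M[0,2])).round(2),"tilt",np.degrees(np.arcsin(M[2,2])).round(2),"F",s["ft_force"].round(1),"T",s["torque"].round(2))
E
python3 - <<'E'
from h import *
rep()
for a in ((-64,75,15),(-64,64,15)): print(tcp(*a)); move(tcp(*a),SY,15,0)
E
```

```text
[0.6158 0.0574 0.1971] yaw -2.1 tilt 14.68 F [-0.  -0.1 -0.9] T [-0.    0.42 -0.02]
[0.61750186 0.05712649 0.12233538]
flip 0 row [-0.0, -0.3, 0.2, 72.8, 0.0, -17.3] rows>= 1.2
[0.61750186 0.05712649 0.11133538]
flip 0 row [-0.0, -0.3, 0.2, 83.4, 0.0, -20.1] rows>= 1.4
```

Call:
servo_tool(
  commands=[
    [[0, 0, 0, 25, 0, -6, 0], [0, 0, 0, 45, 0, -10, 0], [0, 0, 0, 54, 0, -12, 0], [0, 0, 0, 54, 0, -12, 0]],
  ],
)

```text
time: 16.45
position: [0.6185, 0.058, 0.1427]
tool_rot: [0.021, 1.313, -0.033]
ft_force: [-0.1, -0.1, -2.4]
grip_width: 0.154
```

```bash
python3 - <<'E'
from h import *
rep()
q=vision.get_image("scene");np.save("pics/s5.npy",q)
cv2.imwrite("pics/k1.png",crop(q,248,130,84,100,6))
s=ctrl.get_state();p=s["position"];M=R.from_rotvec(s["tool_rot"]).as_matrix()
for nm,b in dict(nr=(70,55,8),nl=(70,-55,8),nrb=(70,55,0),nlb=(70,-55,0),fr=(-70,55,8),fl=(-70,-55,8)).items():
    x,y,z=(np.array(b)-[52,0,13.1])/1e3; u=proj("scene",p+M@[-z,y,x]); print(nm,u.round(1),((u-[248,130]+.5)*6).round())
E
```

```text
[0.6185 0.058  0.1427] yaw -2.0 tilt 14.76 F [-0.1 -0.1 -2.4] T [-0.07  0.38  0.  ]
nr [319.6 190.4] [433. 365.]
nl [271.5 194.3] [144. 389.]
nrb [319.6 193.5] [433. 384.]
nlb [271.6 197.4] [145. 407.]
fr [308.5 165.3] [366. 215.]
fl [265.2 168.6] [106. 235.]
```

View pics/k1.png

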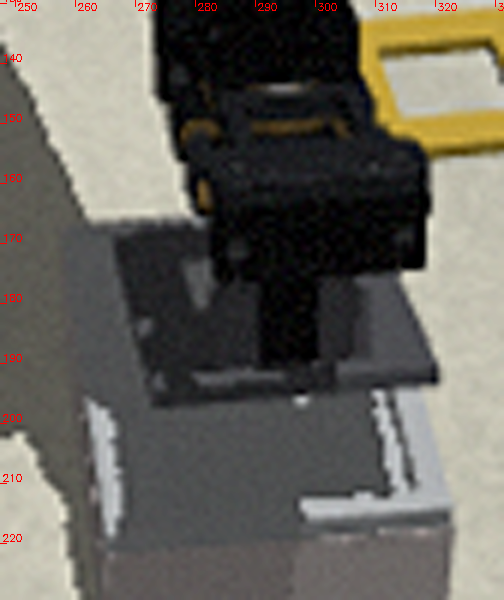

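```bash
python3 - <<'E'
from h import *
rep()
for a in ((-64,80,15,-2),(-64,65,15,-2),(-64,61,15,-2)): print(tcp(*a)); move(tcp(*a),SY,15,0)
E
```

```text
[0.6191 0.0578 0.1437] yaw -2.03 tilt 14.86 F [ 1.   0.  -2.6] T [-0.09  0.4  -0.04]
[0.61742857 0.05512784 0.12733538]
flip 0 row [0.1, -0.1, 0.1, 15.4, -2.7, -5.8] rows>= 0.3
[0.61742857 0.05512784 0.11233538]
flip 0 row [0.1, -0.1, 0.1, 29.9, -2.7, -9.6] rows>= 0.5
[0.61742857 0.05512784 0.10833538]
flip 0 row [0.1, -0.1, 0.1, 33.8, -2.6, -10.6] rows>= 0.6
```

Call:
servo_tool(
  commands=[
    [[0, 0, 0, 8, -2.7, -4, 0], [0, 0, 0, 15.5, -2.7, -6, 0], [0, 0, 0, 23, -2.7, -8, 0], [0, 0, 0, 28, -2.7, -9, 0], [0, 0, 0, 28, -2.7, -9, 0]],
  ],
)

```text
time: 17.12
position: [0.6171, 0.0543, 0.1137]
tool_rot: [0.022, 1.312, -0.034]
ft_force: [0.2, 0.4, -3.2]
grip_width: 0.158
```

Call:
servo_tool(
  commands=[
    [[0, 0, 0, 1, 0, -0.3, 0], [0, 0, 0, 2, 0, -0.5, 0], [0, 0, 0, 2.9, 0, -0.8, 0], [0, 0, 0, 2.9, 0, -0.8, 0]],
  ],
)

```text
time: 17.62
position: [0.6174, 0.0544, 0.1113]
tool_rot: [0.022, 1.311, -0.033]
ft_force: [1.0, -0.1, -1.7]
grip_width: 0.156
```

```bash
python3 - <<'E'
from h import *
rep()
for a in ((-64,61,15,-2),(-82,62,15,-2)): print(tcp(*a)); move(tcp(*a),SY,15,0)
E
```

```text
[0.6174 0.0544 0.1113] yaw -2.1 tilt 14.86 F [ 1.  -0.1 -1.7] T [-0.07  0.44  0.02]
[0.61742857 0.05512784 0.10833538]
flip 0 row [0.0, -0.1, 0.1, 2.9, 0.8, -0.7] rows>= 0.0
[0.59944066 0.05578742 0.10933538]
flip 0 row [0.0, -0.1, 0.1, -2.7, 0.7, -17.9] rows>= 0.3
```

Call:
servo_tool(
  commands=[
    [[0, 0, 0, 1, 0.7, -0.3, 0], [0, 0, 0, 1.5, 0.7, -0.4, 0], [0, 0, 0, 2, 0.7, -0.5, 0], [0, 0, 0, 2, 0.7, -0.5, 0]],
  ],
)

```text
time: 18.12
position: [0.6174, 0.055, 0.1092]
tool_rot: [0.022, 1.311, -0.033]
ft_force: [0.9, -0.6, -1.9]
grip_width: 0.156
```

Call:
servo_tool(
  commands=[
    [[0, 0, 0, 0.5, 0, -0.1, 0], [0, 0, 0, 1, 0, -0.3, 0], [0, 0, 0, 1.5, 0, -0.4, 0], [0, 0, 0, 1.5, 0, -0.4, 0]],
  ],
)

```text
time: 18.62
position: [0.6176, 0.0551, 0.1079]
tool_rot: [0.022, 1.311, -0.033]
ft_force: [0.1, -0.7, -0.9]
grip_width: 0.155
```

```bash
python3 - <<'E'
from h import *
rep()
E
```

```text
[0.6176 0.0551 0.1079] yaw -2.1 tilt 14.88 F [ 0.1 -0.7 -0.9] T [-0.06  0.58 -0.  ]
```

Call:
servo_tool(
  commands=[
    [[0, 0, 0, -0.7, 0, 0.2, 0], [0, 0, 0, -1.7, 0, -3.7, 0], [0, 0, 0, -2.7, 0, -7.6, 0], [0, 0, 0, -3.2, 0, -9.5, 0], [0, 0, 0, -3.2, 0, -9.5, 0]],
  ],
)

```text
time: 19.25
position: [0.6072, 0.0555, 0.1084]
tool_rot: [0.022, 1.311, -0.033]
ft_force: [-0.9, -0.5, -2.1]
grip_width: 0.161
```

Call:
servo_tool(
  commands=[
    [[0, 0, 0, -0.5, 0, -2, 0], [0, 0, 0, -1, 0, -4, 0], [0, 0, 0, -1.6, 0, -6, 0], [0, 0, 0, -2, 0, -7.7, 0], [0, 0, 0, -2, 0, -7.7, 0]],
  ],
)

```text
time: 19.88
position: [0.6, 0.0556, 0.1087]
tool_rot: [0.023, 1.31, -0.033]
ft_force: [1.5, 0.3, -3.1]
grip_width: 0.157
```

```bash
python3 - <<'E'
from h import *
rep(); move(tcp(-82,61,15,-2),SY,15,0)
q=vision.get_image("scene");np.save("pics/s6.npy",q)
cv2.imwrite("pics/k2.png",crop(q,248,130,84,100,6))
E
```

```text
[0.6    0.0556 0.1087] yaw -2.11 tilt 14.95 F [ 1.5  0.3 -3.1] T [-0.17 -0.05 -0.06]
flip 0 row [-0.0, -0.1, 0.1, 0.2, 0.1, -0.7] rows>= 0.0
```

View pics/k2.png

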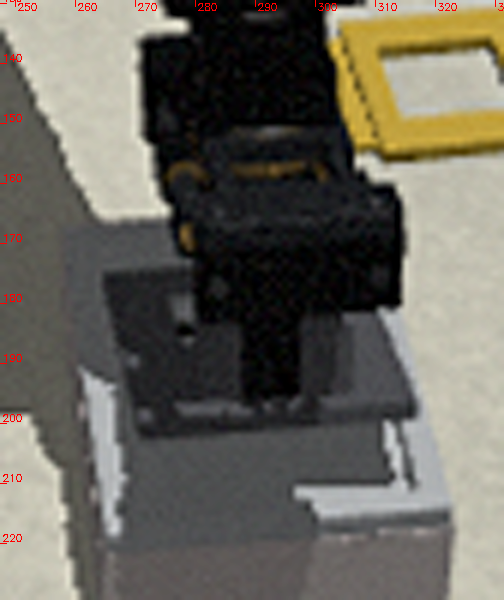

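```bash
python3 - <<'E'
from h import *
rep()
s=ctrl.get_state();p=s["position"];M=R.from_rotvec(s["tool_rot"]).as_matrix()
for nm,b in dict(nrb=(70,57,0),nlb=(70,-53,0)).items():
    x,y,z=(np.array(b)-[52,0,13.1])/1e3; u=proj("scene",p+M@[-z,y,x]); print(nm,((u-[248,130]+.5)*6).round())
for th,tx in ((14,-81),(12.5,-81),(11,-81),(9.5,-81),(8,-81.3)): move(tcp(tx,61.2,th,-2),SY,th,0)
E
```

```text
[0.6    0.0556 0.1087] yaw -2.11 tilt 14.94 F [ 1.8 -1.1 -2.8] T [-0.18 -0.1  -0.06]
nrb [416. 418.]
nlb [137. 440.]
flip 0 row [-0.0, 0.9, 0.1, 2.6, 0.2, 0.6] rows>= 0.1
flip 0 row [-0.0, 2.4, 0.1, 6.1, 0.2, 0.8] rows>= 0.2
flip 0 row [-0.0, 3.9, 0.1, 9.6, 0.2, 0.9] rows>= 0.4
flip 0 row [-0.0, 5.4, 0.1, 13.2, 0.2, 1.0] rows>= 0.5
flip 0 row [-0.0, 6.9, 0.1, 16.6, 0.2, 0.7] rows>= 0.6
```

Call:
servo_tool(
  commands=[
    [[0, 0.9, 0, 2.6, 0, 0.8, 0], [0, 1.7, 0, 4.4, 0, 0.8, 0], [0, 2.4, 0, 6.1, 0, 0.8, 0], [0, 3.2, 0, 7.9, 0, 0.9, 0], [0, 3.9, 0, 9.6, 0, 0.9, 0]],
  ],
)

```text
time: 20.55
position: [0.6029, 0.0557, 0.0991]
tool_rot: [0.024, 1.38, -0.033]
ft_force: [0.1, 0.6, -1.5]
grip_width: 0.156
```

```bash
python3 - <<'E'
from h import *
rep()
for th,tx in ((10,-81.2),(9,-81.3),(8,-81.4),(7,-81.5),(6,-81.6)): move(tcp(tx,61.2,th,-2),SY,th,0)
E
```

```text
[0.6029 0.0557 0.0991] yaw -2.11 tilt 10.91 F [ 0.1  0.6 -1.5] T [-0.03  0.25 -0.02]
flip 0 row [-0.0, 0.9, 0.1, 1.9, -0.0, 0.7] rows>= 0.1
flip 0 row [-0.0, 1.9, 0.1, 4.2, -0.0, 0.8] rows>= 0.2
flip 0 row [-0.0, 2.9, 0.1, 6.5, -0.0, 0.8] rows>= 0.3
flip 0 row [-0.0, 3.9, 0.1, 8.9, 0.0, 0.8] rows>= 0.4
flip 0 row [-0.0, 4.9, 0.1, 11.2, 0.0, 0.7] rows>= 0.5
```

Call:
servo_tool(
  commands=[
    [[0, 0.9, 0, 1.9, 0, 0.5, 0], [0, 1.9, 0, 4.2, 0, 0.7, 0], [0, 2.9, 0, 6.5, 0, 0.7, 0], [0, 3.9, 0, 8.9, 0, 0.7, 0], [0, 4.9, 0, 11.2, 0, 0.7, 0]],
  ],
)

```text
time: 21.18
position: [0.6056, 0.0555, 0.0881]
tool_rot: [0.025, 1.466, -0.032]
ft_force: [0.2, 0.1, -2.6]
grip_width: 0.16
```

```bash
python3 - <<'E'
from h import *
rep()
for th,tx in ((5,-81.7),(4,-81.8),(3,-81.9),(2,-82),(0,-82)): move(tcp(tx,61.2,th,-2),SY,th,0)
E
```

```text
[0.6056 0.0555 0.0881] yaw -2.12 tilt 5.99 F [ 0.2  0.1 -2.6] T [-0.09  0.17 -0.02]
flip 0 row [-0.0, 1.0, 0.1, 2.2, 0.1, 0.2] rows>= 0.1
flip 0 row [-0.0, 2.0, 0.1, 4.6, 0.1, 0.2] rows>= 0.2
flip 0 row [-0.0, 3.0, 0.1, 6.9, 0.1, 0.3] rows>= 0.3
flip 0 row [-0.0, 4.0, 0.1, 9.2, 0.1, 0.2] rows>= 0.4
flip 0 row [-0.0, 6.0, 0.1, 13.9, 0.1, 0.3] rows>= 0.6
```

Call:
servo_tool(
  commands=[
    [[0, 0.6, 0, 1.3, 0, 0.1, 0], [0, 1.2, 0, 2.8, 0, 0.2, 0], [0, 1.8, 0, 4.1, 0, 0.2, 0], [0, 2.5, 0, 5.8, 0, 0.2, 0], [0, 2.5, 0, 5.8, 0, 0.2, 0]],
  ],
)

```text
time: 21.8
position: [0.6066, 0.0554, 0.0825]
tool_rot: [0.026, 1.509, -0.032]
ft_force: [-0.1, -0.1, -2.1]
grip_width: 0.157
```

```bash
python3 - <<'E'
from h import *
rep()
for th,tx in ((2.5,-82),(1.5,-82),(0,-82)): move(tcp(tx,61.2,th,-2),SY,th,0)
q=vision.get_image("scene");np.save("pics/s7.npy",q)
cv2.imwrite("pics/k3.png",crop(q,248,150,84,80,8))
E
```

```text
[0.6066 0.0554 0.0825] yaw -2.13 tilt 3.55 F [-0.1 -0.1 -2.1] T [-0.08  0.16  0.02]
flip 0 row [-0.0, 1.0, 0.1, 2.4, 0.2, -0.0] rows>= 0.1
flip 0 row [-0.0, 2.0, 0.1, 4.7, 0.2, 0.2] rows>= 0.2
flip 0 row [-0.0, 3.5, 0.1, 8.2, 0.2, 0.3] rows>= 0.3
```

View pics/k3.png

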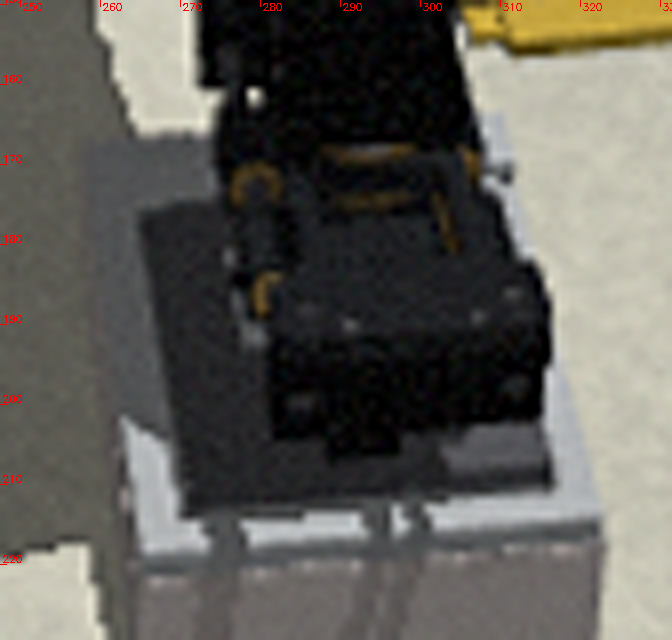

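```bash
python3 - <<'E'
from h import *
a=[onz("scene",u,.0703) for u in((316.5,210.5),(270,214.1))]; b=[onz("scene",u,.069) for u in((322.5,213.9),(265,218.9))]
Ri=R.from_euler("z",-SY,degrees=True)
for v in a+b: print((Ri.apply(v-SO)*1e3).round(1))
q=np.load("pics/s7.npy").astype(int)
for r in (207,208,209,210): print(r,q[r,308:326].sum(1)//3)
for r in (210,212,213): print(r,q[r,262:276].sum(1)//3)
E
```

```text
[72.8 54.6 70.3]
[ 71.8 -56.9  70.3]
[84.5 66.9 69. ]
[ 85.  -70.2  69. ]
207 [ 65  70  69  70  64  67  65  59  46 117 135 140 138 139 146 150 146 146]
208 [ 50  50  44  49  46  46  39  38  27 106 135 138 139 136 147 148 141 141]
209 [ 39  31  35  28  33  31  31  24  20  99 135 141 139 133 148 150 147 140]
210 [ 35  36  34  34  41  41  44  45  33  85 134 138 137 137 144 147 144 145]
210 [ 60  55  93 133 137 138 145 110  58  48  32  27  25  28]
212 [ 60 102  99 134 140 136 142 149  93  33  21  22  27  27]
213 [ 58  87  86 132 139 135 140 146  88  41  29  33  37  41]
```

Call:
servo_tool(
  commands=[
    [[0, 0, 0, 0, 0, -0.8, 0], [0, 0, 0, 0, -0.3, -1.5, 0], [0, 0.5, 0, 1.2, -0.3, -1.5, 0], [0, 1, 0, 2.4, -0.3, -1.5, 0], [0, 1, 0, 2.4, -0.3, -1.5, 0]],
  ],
)

```text
time: 22.48
position: [0.6052, 0.0552, 0.08]
tool_rot: [0.026, 1.526, -0.032]
ft_force: [-0.4, 0.4, -2.7]
grip_width: 0.157
```

```bash
python3 - <<'E'
from h import *
rep()
E
```

```text
[0.6052 0.0552 0.08  ] yaw -2.13 tilt 2.54 F [-0.4  0.4 -2.7] T [-0.07  0.13 -0.  ]
```

Call:
servo_tool(
  commands=[
    [[0, 0.4, 0, 0.9, 0, 0, 0], [0, 0.8, 0, 1.9, 0, 0.1, 0], [0, 1.2, 0, 2.8, 0, 0.1, 0], [0, 1.5, 0, 3.5, 0, 0.1, 0], [0, 1.5, 0, 3.5, 0, 0.1, 0]],
  ],
)

```text
time: 23.1
position: [0.6055, 0.0551, 0.0766]
tool_rot: [0.027, 1.552, -0.031]
ft_force: [0.4, 0.8, -1.8]
grip_width: 0.158
```

```bash
python3 - <<'E'
from h import *
rep()
E
```

```text
[0.6055 0.0551 0.0766] yaw -2.14 tilt 1.06 F [ 0.4  0.8 -1.8] T [-0.05  0.06  0.03]
```

Call:
servo_tool(
  commands=[
    [[0, 0.3, 0, 0.7, 0, 0, 0], [0, 0.6, 0, 1.4, 0, 0, 0], [0, 0.9, 0, 2, 0, 0, 0], [0, 1, 0, 2.5, 0, 0, 0], [0, 1, 0, 2.5, 0, 0, 0]],
  ],
)

```text
time: 23.72
position: [0.6054, 0.0551, 0.0742]
tool_rot: [0.027, 1.57, -0.031]
ft_force: [0.0, -0.4, -1.4]
grip_width: 0.157
```

```bash
python3 - <<'E'
from h import *
rep()
E
```

```text
[0.6054 0.0551 0.0742] yaw -2.14 tilt 0.06 F [ 0.  -0.4 -1.4] T [-0.09  0.   -0.06]
```

Call:
servo_tool(
  commands=[
    [[0, 0, 0, 0.3, 0, 0, 0], [0, 0, 0, 0.6, 0, 0, 0], [0, 0, 0, 0.9, 0, 0, 0], [0, 0, 0, 1.2, 0, 0, 0], [0, 0, 0, 1.2, 0, 0, 0]],
  ],
)

```text
time: 24.35
position: [0.6055, 0.0551, 0.074]
tool_rot: [0.028, 1.569, -0.031]
ft_force: [-2.9, -0.5, 7.5]
grip_width: 0.157
```

```bash
python3 - <<'E'
from h import *
rep()
E
```

```text
[0.6055 0.0551 0.074 ] yaw -2.14 tilt 0.07 F [-2.9 -0.5  7.5] T [-0.08  0.78 -0.03]
```

Call:
servo_tool(
  commands=[
    [[0, 0.3, 0, 0, 0, 0, 0], [0, 0.6, 0, 0, 0, 0, 0], [0, 0.6, 0, 0, 0, 0, 0]],
  ],
)

```text
time: 24.72
position: [0.6055, 0.0551, 0.0741]
tool_rot: [0.028, 1.58, -0.031]
ft_force: [-3.1, -0.5, 7.2]
grip_width: 0.156
```

```bash
python3 - <<'E'
from h import *
rep()
E
```

```text
[0.6055 0.0551 0.0741] yaw -2.14 tilt -0.53 F [-3.1 -0.5  7.2] T [-0.08  0.72  0.07]
```

Call:
servo_tool(
  commands=[
    [[0, 0.5, 0, 0.1, 0, 0, 0], [0, 1, 0, 0.3, 0, 0, 0], [0, 1, 0, 0.3, 0, 0, 0]],
  ],
)

```text
time: 25.1
position: [0.6058, 0.0551, 0.0743]
tool_rot: [0.029, 1.597, -0.03]
ft_force: [-4.8, -1.0, 10.5]
grip_width: 0.156
```

```bash
python3 - <<'E'
from h import *
rep()
E
```

```text
[0.6058 0.0551 0.0743] yaw -2.14 tilt -1.51 F [-4.8 -1.  10.5] T [-0.07  0.84 -0.  ]
```

Call:
servo_tool(
  commands=[
    [[0, -0.8, 0, -0.2, 0, 0, 0], [0, -1.5, 0, -0.5, 0, 0, 0], [0, -1.5, 0, -0.9, 0, 0, 0], [0, -1.5, 0, -1, 0, 0, 0]],
  ],
)

```text
time: 25.6
position: [0.6056, 0.0552, 0.074]
tool_rot: [0.027, 1.571, -0.031]
ft_force: [-2.4, -0.3, 4.4]
grip_width: 0.158
```

Call:
servo_tool(
  commands=[
    [[0, 0, 0, 0, 0, 0, 22], [0, 0, 0, 0, 0, 0, 30], [0, 0, 0, 0, 0, 0, 40], [0, 0, 0, 0, 0, 0, 40], [0, 0, 0, 0, 0, 0, 40]],
  ],
)

```text
time: 26.22
position: [0.6054, 0.0552, 0.0736]
tool_rot: [0.027, 1.571, -0.031]
ft_force: [0.6, 0.2, -0.1]
grip_width: 0.453
```

Call:
servo_tool(
  commands=[
    [[0, 0, 0, -10, 0, 0, 40], [0, 0, 0, -40, 0, 0, 40], [0, 0, 0, -90, 0, 0, 40], [0, 0, 0, -140, 0, 0, 40], [0, 0, 0, -150, 40, 0, 40]],
  ],
)

```text
time: 26.85
position: [0.6098, 0.0911, 0.2295]
tool_rot: [0.034, 1.562, -0.037]
ft_force: [0.3, 0.2, -1.4]
grip_width: 0.46
```

Call:
servo_tool(
  commands=[
    [[0, 0, 0, 0, 60, -10, 40], [0, 0, 0, 0, 120, -20, 40], [0, 0, 0, 0, 180, -30, 40], [0, 0, 0, 0, 240, -40, 40], [0, 0, 0, 0, 240, -40, 40]],
  ],
)

```text
time: 27.48
position: [0.5726, 0.3449, 0.2227]
tool_rot: [0.021, 1.573, -0.02]
ft_force: [-0.1, -0.7, 0.4]
grip_width: 0.46
```

```bash
python3 - <<'E'
from h import *
rep()
t=vision.get_image("top");q=vision.get_image("scene")
m=np.zeros((600,800,3),np.uint8);m[:,:420]=crop(q,245,140,84,100,5)[:,:420].repeat(1,0)[:500].copy() if 0 else 0
a=crop(q,248,148,80,90,5);b=crop(t,192,142,70,102,5);m[:a.shape[0],:400]=a;m[:b.shape[0],405:755]=b
cv2.imwrite("pics/f1.png",m)
E
```

```text
[0.5726 0.3449 0.2227] yaw -1.5 tilt -0.14 F [-0.1 -0.7  0.4] T [-0.11  0.05 -0.02]
```

View pics/f1.png

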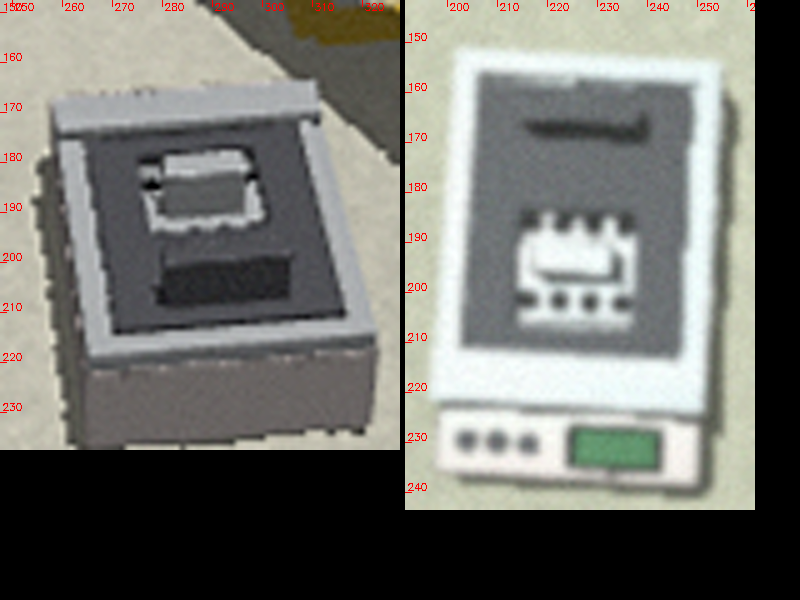

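The last picture shows the cover flush inside the rim: in the top view its near edge is at about (206–248, 158) and its tongue side lies under the lip at about (200–246, 212). The block's bar stands through the window. I'll compare the bench before and after for disturbed bystanders, then hand in.

```bash
python3 - <<'E'
from h import *
import bench
q=vision.get_image("scene").astype(int);q0=np.load("pics/scene0.npy").astype(int)
for n,(x,y,w,h) in dict(tip=(88,236,48,66),dish=(172,248,46,44),rack=(256,256,56,50),timer=(188,158,28,28),beaker=(350,214,36,46),bottle=(398,188,44,66)).items():
    print(n,np.abs(q-q0)[y:y+h,x:x+w].mean().round(1))
print(ctrl.get_state()["time"]); bench.close_job()
E
```

```text
tip 4.7
dish 6.1
rack 5.0
timer 4.9
beaker 9.8
bottle 5.8
27.625
the job is handed in; nothing more can be done
```

The block shaker is ready, and I handed the job in at about 27.6 s of the 62 s allowed.

**Block:** I pinched it by its bar and lowered it into the well with no side contact. It met the floor with the tool at 67.6 mm, which is the height expected for fully home. The next top view showed it flush, with the key in its slot.

**Cover:** I tilted it 15° and slid the tongue into the groove. At full insertion the moment reading suggested a light touch on the lip, about 4 N. I eased the cover out about 1 mm and lowered it in small steps while levelling it. It met the deck with the tool at 74.0 mm, against 74.1 mm expected for lying flat, and I then released it. The last pictures show it flat inside the rim, its tongue side under the lip, and the bar through the window.

**Force and moment at landing:** Once the cover was down, the moment reading hinted it was resting on its tongue side. I tilted the gripper slightly to test this. The readings fitted the small sideways force instead, so I returned to level before letting go. The largest contact force I read was about 12 N.

**Other things on the bench:** A before/after image comparison shows differences of 5 to 6 grey levels at the tip box, dishes, rack, timer and bottle. The beaker shows about 10, which I put down to the arm's shadow but did not check further. I saw no sign that the arm came near any of them. The yellow look-alike was not touched.

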